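Tip the specimen cart into the waste bin

TASK

Using its black handle, roll the little blue tip cart along its stand right up to the rubber stops at the yellow waste bin, then lift the handle well up so that both used specimen pots and the slide box slide out over the wheels into the bin. Then lower the tray gently, without letting it drop, until it rests level on its legs, and leave the cart there at the stops. The pots and slide box are contaminated, so do not touch them with the robot, and leave the bottle, rack and case beside the stand where they are.

Things in the scene. Friction and masses are not known exactly. Their poses are not given: they have to be found in the camera images.
- stand: Fixed aluminium tipping stand, a table 375 mm long, 215 mm wide, 60 mm high, with a 12 mm kerb rail along each long side. Origin at bench level; its top runs from 240 mm behind the origin to 135 mm ahead. +x points along the rails towards the yellow bin (the cart's rolling direction), z up. It lies across the robot's front, the bin to the robot's left.
- bin: Fixed yellow waste bin standing on the bench against the end of the stand, 200 mm long (x), 240 mm wide (y), walls 5 mm thick: 40 mm high on the stand's side, 80 mm at the sides, 120 mm at the far end. Open on top. Origin at the centre of its underside, axes parallel to the stand's.
- cart (a joint): How far the tip cart has rolled along the stand towards the bin, in m: 0 fully back, 0.11 with both wheels against the black rubber stops. It rolls stiffly (about 3 N) and stays where it is left. It starts somewhere between 0 and 0.05.
- tray (a joint): Tipping angle of the cart's blue tray about its wheel axle, in rad: 0 level, resting on its rear legs; grows as the handle is lifted and the front goes down; stop at 1.2. The empty tray weighs 0.5 kg and falls back if let go; lifting the handle takes under 6 N.
- handle (a point): Centre of the cart's black round handle bar: 18 mm thick, 124 mm long between two side arms, parallel to the stand's y. At rest it is 120 mm above the bench (60 mm above the stand), 235 mm behind the axle, 30 mm above it, 65 mm clear of the tray's rear wall (whose top is 31 mm higher than the bar). Free above and below. Moves with the tray.
- axle (a point): Centre of the cart's wheel axle, about which the tray tips, 90 mm above the bench, parallel to the stand's y. Moves with the cart only. Wheels 60 mm diameter, outside the tray.
- tray_front (a point): Middle of the open front edge of the blue tray's floor, 61 mm ahead of the axle and 18 mm above it when level; moves with the tray. The tray is 222 mm long, 138 mm wide, with walls 43 mm high at the sides and rear.
- pot_a: Loose white specimen pot with red cap, 44 mm diameter, 62 mm high, about 60 g, standing in the tray. Origin at the centre of its underside, z towards the cap.
- pot_b: Loose white specimen pot with blue cap, same size, standing in the tray. Origin at the centre of its underside, z towards the cap.
- slide_box: Loose green slide box with white lid, 38 x 87 x 29 mm, about 80 g, lying in the tray behind the pots. Origin at the centre of its underside.
- wash_bottle: Bystander: white bottle with green cap, 60 mm diameter, 160 mm high, on the bench beside the stand. Origin at its foot.
- tube_rack: Bystander: blue tube rack, 200 x 85 mm, 65 mm high, on the bench beyond the bin. Origin at the centre of its underside.
- slide_case: Bystander: orange case, 164 x 104 x 47 mm, on the bench beyond the stand. Origin at the centre of its underside.
Mind the look-alikes: they are no part of the job. What is shaped like the pot_b but pink is not meant.

How it is judged:
By the outcome, as a careful person would: the job done as asked, in the order asked, and still so for the second after the job is handed in, with the robot touching nothing.
It also fails if it takes over 48 s, if anything falls off the work surface, if the arm or the gripper's body presses on something with over 40 N, if the wrist force passes 120 N, or if a joint passes its speed limit or range.

ROBOT

A 6-joint arm with a two-finger parallel gripper is mounted at the origin on the work surface. World frame = base frame: x ahead of the robot, y to its left, z up, the work surface at z = 0. Lengths are in m, angles in rad, forces in N, time in s.
With the tool pointing down it reaches from about 0.425 to 0.95 m from the base axis. Payload 3.5 kg.
Tool frame: the origin (TCP) lies on the centre line of the jaws, within the pads' length; the fingertips stand 17 mm ahead of it and the grasp point (between the pads) lies 2 mm behind it; z points along the fingers, y is the line along which they close (so a half turn about z gives the same grasp; the last joint's range is limited). The gripper opens to 85 mm and grips with 20 to 120 N. Pads are 22 mm wide; open, the fingers measure 114 mm over their backs; the gripper's body (76 mm by 85 mm) begins 54 mm behind the grasp point. The pads swing forward as they close: fully open they stand 13 mm farther back than shut.
Start: joints at [1.101, 0.286, 1.577, -0, 1.279, -0.15], TCP at [0.212, 0.641, 0.248] pointing down, gripper open.
Joint ranges: [-2.77, 2.77], [-0.9, 2.22], [0.21, 2.48], [-1.53, 4.67], [0.24, 2.81], [-2.84, 2.84]. Speed limits (rad/s): [2.79, 2.79, 3.14, 3.14, 3.14, 3.14].

INTERFACE

Orientations are given as a unit quaternion [x, y, z, w].
In Python, from plant import ctrl gives the robot as it stands. The module is installed in compiled form; this text tells all that it offers.
- The arm moves only by the tool drive_tool, never from a script. Its argument "moves" is a list of rows, each a list of 3 entries, a list of its own where there are three numbers: the turn, a rotation vector about the tool's x, y, z in rad, then the shift along the tool's x, y, z in m, then the finger opening in m, from 0 to 0.0854. A call has 1 to 5 rows; each row shifts and turns the commanded pose from where the row before left it, along the tool's axes as they then stand; what a row does not reach is not made up. A row lasts 1/8 s, in which the tool goes at most 62.5 mm and 10.7 degrees, less where a joint would pass 70% of its speed; a pose out of reach is approached as far as the arm can. A call with a gripper value outside its range is refused whole. The fingers move at their own pace and stop on an object; "grip_force" is the grip in N (left out, the last holds). Time passes only in rows, so rows that do not move let the fingers close. It gives the time, the measured TCP pose, the force, the opening and the grip force at its end, in the units of the state.
- ctrl.get_state(): the state, without advancing time (a new reading comes with each control period).
- ctrl.read_camera(name): name is "scene" or "side" or "wrist"; returns a dict with "image" (420x560x3 uint8, red, green, blue), "fx", "fy", "cx", "cy" (pixels), "R" (3x3) and "t" (3): a world point X has camera coordinates R X + t. Camera axes: x right, y down, z forward; pixel columns grow to the right and rows downward; lengths in m; the calibration is good to about 2 mm. A picture is of the moment at which its call begins. There is no depth.
- ctrl.sign_off(): hands the job in; it is judged then, once.
The state is a dict: "time": time; "qpos": joint angles; "dq": joint speeds; "joint_efforts": joint torques, N m; "eef_pos": TCP position; "tcp_rot": TCP orientation; "contact_force": force on the tool from outside, world axes, zero at the start; "wrist_torque": the same for the moment, N m; "opening": opening from 0.0 (shut) to 1.0 (fully open); "finger_force": force on a finger pad.
Only numpy, scipy, OpenCV 4.12 (cv2) and the standard library are available. Lean on these libraries where they do the work, as an engineer would, in place of code of your own. Each camera call takes 0.05 s, during which the arm holds its last target. There are 200 camera calls.

## Working session

There is one attempt and no reset: what is moved stays moved. The work goes in short steps, Python scripts to look and compute and a tool call to move; the robot and the scene stay as the last step left them, time stands still between calls to the robot, and variables do not carry over. Pictures are saved under pics/ and viewed, at most 10 in all, crops included, and the job is handed in when it is done.

Besides the shell and the picture viewer there is one more tool, called after "Call:" by a JSON object that holds its "api" and its "payload", one argument or row to a line. drive_tool: Moves the arm, as the interface text tells. Its arguments: {"type":"object","properties":{"moves":{"type":"array","items":{"type":"array"}},"grip_force":{"type":"number"}},"required":["moves"]}

```bash
mkdir -p pics; cat > h.py <<'E'
import numpy as np, cv2
from plant import ctrl
from scipy.spatial.transform import Rotation as Rn
def cam(n,save=None):
    c=ctrl.read_camera(n)
    if save: cv2.imwrite('pics/'+save,c['image'][:,:,::-1])
    return c
def ray(c,u,v):
    R=np.array(c['R']);t=np.array(c['t'])
    o=-R.T@t; d=R.T@np.array([(u-c['cx'])/c['fx'],(v-c['cy'])/c['fy'],1.]); return o,d/np.linalg.norm(d)
def onz(c,u,v,z):
    o,d=ray(c,u,v); return o+d*(z-o[2])/d[2]
def proj(c,X):
    p=np.array(c['R'])@np.array(X)+np.array(c['t']); return [c['fx']*p[0]/p[2]+c['cx'],c['fy']*p[1]/p[2]+c['cy']]
def tri(c1,p1,c2,p2):
    o1,d1=ray(c1,*p1);o2,d2=ray(c2,*p2)
    s=np.linalg.lstsq(np.c_[d1,-d2],o2-o1,rcond=None)[0]
    a=o1+s[0]*d1;b=o2+s[1]*d2; return (a+b)/2,np.linalg.norm(a-b)
E
python3 - <<'E'
from h import *
np.set_printoptions(precision=4,suppress=True)
ims=[]
for n in ('scene','side'):
    c=cam(n,n+'0.png'); print(n,-np.array(c['R']).T@c['t'],np.array(c['R'])[2])
s=ctrl.get_state(); print({k:np.round(v,4) for k,v in s.items()})
E
```

```text
scene [1.0973 0.567  0.5955] [-0.5935 -0.6337 -0.4962]
side [0.2673 0.6274 0.9606] [ 0.2345 -0.5771 -0.7823]
{'time': np.float64(0.1), 'qpos': array([ 1.101 ,  0.2871,  1.578 , -0.    ,  1.2786, -0.15  ]), 'dq': array([ 0.0011, -0.0009, -0.0053,  0.0012,  0.0011,  0.0007]), 'joint_efforts': array([  0.0012, -40.7298, -29.3698,  -0.0001,   0.0034,   0.    ]), 'eef_pos': array([0.2119, 0.6403, 0.2471]), 'tcp_rot': array([ 0.1592,  0.9872, -0.001 , -0.0003]), 'contact_force': array([-0.4195,  0.0697, -0.6789]), 'wrist_torque': array([ 0.0368,  0.0049, -0.0368]), 'finger_force': np.float64(0.0), 'opening': np.float64(1.0)}
```

View pics/scene0.png

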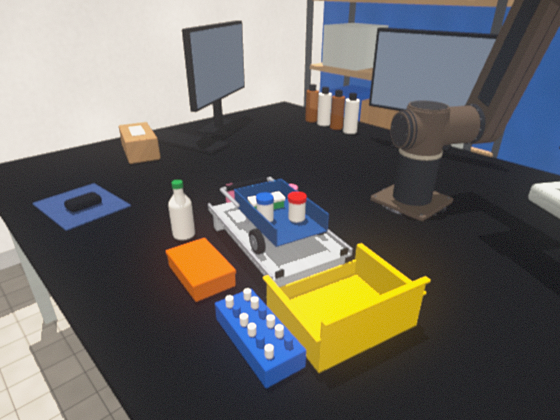

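View pics/side0.png

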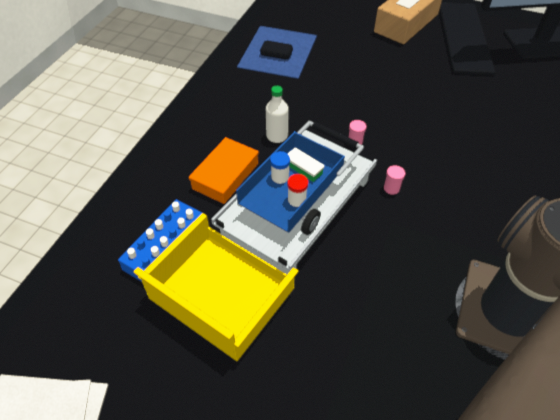

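The side view shows the bin at (220,285), tray at (292,178), red-cap pot at (298,190), blue-cap pot at (280,167), slide box at (305,165) and the black handle around (335,137). Two pink look-alike pots stand at (357,130) and (394,180). In the scene view, the bottle is at (181,215), the case at (200,268) and the rack at (260,335). Next is an enlarged crop of the cart and handle.

```bash
python3 - <<'E'
from h import *
np.set_printoptions(precision=3,suppress=True)
im=cv2.imread('pics/side0.png')
cr=im[80:280,180:440]; cv2.imwrite('pics/crop1.png',cv2.resize(cr,None,fx=3,fy=3,interpolation=cv2.INTER_CUBIC))
c=ctrl.read_camera('side')
for (u,v,z) in [(308,127,.12),(357,150,.12),(335,137,.12),(374,164,.072),(215,225,.072),(292,265,.072),(357,140,0.0),(394,191,0.0),(277,140,0)]: print(u,v,z,onz(c,u,v,z))
E
```

```text
308 127 0.12 [ 0.546 -0.25   0.12 ]
357 150 0.12 [ 0.412 -0.219  0.12 ]
335 137 0.12 [ 0.473 -0.241  0.12 ]
374 164 0.072 [ 0.368 -0.237  0.072]
215 225 0.072 [0.644 0.074 0.072]
292 265 0.072 [0.449 0.107 0.072]
357 140 0.0 [ 0.443 -0.377  0.   ]
394 191 0.0 [ 0.305 -0.235  0.   ]
277 140 0 [ 0.647 -0.294  0.   ]
```

View pics/crop1.png

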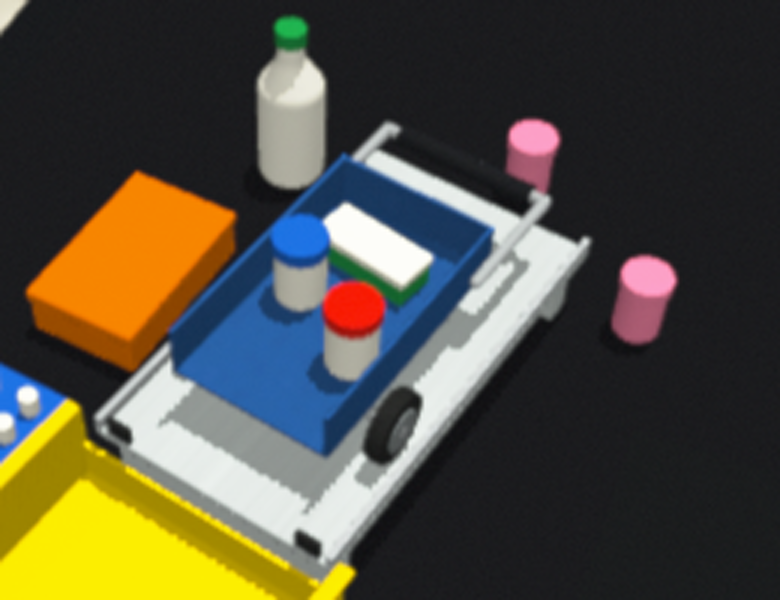

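The crop confirms the black handle bar between the two grey arms, at side pixels of about (312,126) to (361,145). The pink pots (357,132) and (394,180) stand on the bench outside the cart, so they are the look-alikes. The real pots are the ones in the tray with white bodies, red and blue caps.

```bash
cat >> h.py <<'E'
def tool_delta(target,yaw=None):
    """shift in current tool axes to a world target, and turn about tool z so that tool y has world angle yaw"""
    s=ctrl.get_state(); R=Rn.from_quat(s['tcp_rot']).as_matrix()
    d=R.T@(np.array(target)-s['eef_pos']); y=np.arctan2(R[1,1],R[0,1])
    return d, (None if yaw is None else -(yaw-y)), y
E
python3 - <<'E'
from h import *
np.set_printoptions(precision=4,suppress=True)
c=ctrl.read_camera('side')
P=lambda u,v,z:onz(c,180+u/3,80+v/3,z)
rn=P(588,240,.072);fn=P(325,560,.072);ff=P(97,418,.072)
print('rear near',rn,'front near',fn,'front far',ff,'L',np.linalg.norm(fn-rn),'W',np.linalg.norm(ff-fn),'yaw',np.arctan2(*(fn-rn)[1::-1]),np.arctan2(*(fn-ff)[[0,1]]*[1,-1]) if 0 else np.arctan2((ff-fn)[1],(ff-fn)[0])+0)
a=P(395,133,.125);b=P(548,198,.125);print('bar ends',a,b,np.linalg.norm(a-b),(a+b)/2)
s=ctrl.get_state()
h=(a+b)/2
for t in ([.46,.25,.25],[h[0],h[1],.25]): print(tool_delta(t,1.34))
# axle check: near wheel
print('near wheel bottom->z .06',P(385,460,.06))
E
```

```text
rear near [ 0.3669 -0.2515  0.072 ] front near [0.4547 0.1133 0.072 ] front far [0.6562 0.0626 0.072 ] L 0.37523035243724767 W 0.20781995638304124 yaw 1.3345946804512019 -0.2462165947348689
bar ends [ 0.5393 -0.2571  0.125 ] [ 0.4022 -0.2316  0.125 ] 0.13946319766828924 [ 0.4707 -0.2444  0.125 ]
(array([-0.3582, -0.2927, -0.0022]), np.float64(-0.08902899812488729), np.float64(1.2509710018751128))
(array([-0.5238, -0.7586, -0.0016]), np.float64(-0.08902899812488729), np.float64(1.2509710018751128))
near wheel bottom->z .06 [0.4476 0.0099 0.06  ]
```

Call:
{"api": "drive_tool", "payload": {
  "moves": [
    [[0,0,-0.08],[-0.044,-0.036,0],0.0854],
    [[0,0,0],[-0.044,-0.036,0],0.0854],
    [[0,0,0],[-0.044,-0.036,0],0.0854],
    [[0,0,0],[-0.044,-0.036,0],0.0854],
    [[0,0,0],[-0.044,-0.036,0],0.0854]
  ]
}}

```text
time: 0.82
eef_pos: [0.3801, 0.4095, 0.2483]
tcp_rot: [0.119, 0.993, 0.0, 0.0]
contact_force: [-0.0, 0.6, 0.8]
opening: 0.997
finger_force: 0.0
```

Call:
{"api": "drive_tool", "payload": {
  "moves": [
    [[0,0,0],[-0.044,-0.036,0],0.06],
    [[0,0,0],[-0.04,-0.045,0],0.06],
    [[0,0,0],[-0.03,-0.055,0],0.06],
    [[0,0,0],[-0.02,-0.055,0],0.06],
    [[0,0,0],[-0.018,-0.055,0],0.06]
  ]
}}

```text
time: 1.45
eef_pos: [0.4686, 0.1342, 0.2483]
tcp_rot: [0.12, 0.993, -0.0, 0.0]
contact_force: [1.3, 0.2, 0.2]
opening: 0.702
finger_force: 0.0
```

```bash
python3 - <<'E'
from h import *
np.set_printoptions(precision=4,suppress=True)
s=ctrl.get_state(); print(s['time'],s['eef_pos'],s['qpos'],s['opening'])
print(tool_delta([.4707,-.2444,.25],1.33))
E
```

```text
1.45 [0.4686 0.1342 0.2483] [ 0.0705 -0.1372  2.0259 -0.0001  1.2525 -1.2604] 0.7023208815465516
(array([-0.092 , -0.3673, -0.0017]), np.float64(0.0009574956903066756), np.float64(1.3309574956903067))
```

Call:
{"api": "drive_tool", "payload": {
  "moves": [
    [[0,0,0],[-0.014,-0.058,0],0.06],
    [[0,0,0],[-0.014,-0.058,0],0.06],
    [[0,0,0],[-0.014,-0.058,0],0.06],
    [[0,0,0],[-0.014,-0.058,0],0.06],
    [[0,0,0],[-0.014,-0.058,0],0.06]
  ]
}}

```text
time: 2.08
eef_pos: [0.4673, -0.164, 0.2484]
tcp_rot: [0.12, 0.993, -0.0, 0.0]
contact_force: [0.2, -0.6, 0.8]
opening: 0.704
finger_force: 0.0
```

Call:
{"api": "drive_tool", "payload": {
  "moves": [
    [[0,0,0],[-0.01,-0.05,0],0.06],
    [[0,0,0],[0,0,0],0.06]
  ]
}}

```text
time: 2.33
eef_pos: [0.465, -0.216, 0.2482]
tcp_rot: [0.122, 0.993, -0.0, -0.0]
contact_force: [0.2, 0.2, -0.8]
opening: 0.7
finger_force: 0.0
```

```bash
python3 - <<'E'
from h import *
np.set_printoptions(precision=4,suppress=True)
c=cam('wrist','w1.png')
s=ctrl.get_state(); print(s['time'],s['eef_pos'],s['qpos'],s['opening'])
print(tool_delta([.4707,-.2444,.25],1.33))
print(proj(c,[.4707,-.2444,.12]),proj(c,[.53,-.259,.12]),proj(c,[.411,-.23,.12]))
E
```

```text
2.375 [ 0.4651 -0.2143  0.248 ] [-0.6302 -0.0767  1.9713  0.0004  1.2479 -1.9581] 0.7038881117949394
(array([-0.0127, -0.0279, -0.002 ]), np.float64(-0.0021306388322093195), np.float64(1.3278693611677908))
[np.float64(245.65245145528505), np.float64(219.29648371133285)] [np.float64(248.2036071302348), np.float64(294.789488038234)] [np.float64(242.31310131594753), np.float64(133.1275346885039)]
```

View pics/w1.png

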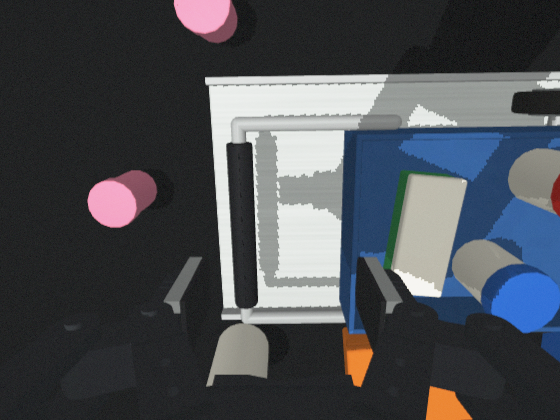

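The wrist view shows the black bar running from (240,143) to (247,306), with side arms at rows 123 and 315. The tray's rear wall is at column 345, well clear of the bar. The pink pots, at (115,200) and (205,10), are off the descent path.

```bash
python3 - <<'E'
from h import *
np.set_printoptions(precision=4,suppress=True)
c=cam('wrist'); g=c['image'].astype(int).max(2)
pts=[]
for v in range(155,295,10):
    r=g[v,200:300]; w=np.where(r<60)[0]; w=w[(w>22)&(w<70)]; pts.append([200+w.mean(),v,len(w)])
pts=np.array(pts);print(pts[::4])
W=np.array([onz(c,u,v,.12) for u,v,_ in pts]); f=np.polyfit(W[:,0],W[:,1],1); yaw=np.arctan(f[0])+np.pi/2
a=onz(c,240,129,.12);b=onz(c,247,310,.12);print(a,b,np.linalg.norm(a-b),'yaw',yaw)
x=(a+b)[0]/2; h=[x,np.polyval(f,x),.25];print(h); print(tool_delta(h,yaw))
E
```

```text
[[237.  155.   25. ]
 [238.5 195.   24. ]
 [241.  235.   23. ]
 [242.5 275.   22. ]]
[ 0.4081 -0.2289  0.12  ] [ 0.5425 -0.2613  0.12  ] 0.1383371852735123 yaw 1.3381030583495217
[np.float64(0.4752980769586553), np.float64(-0.24781411027111136), 0.25]
(array([-0.0181, -0.0313, -0.0021]), np.float64(-0.00837635591459751), np.float64(1.3297267024349242))
```

Call:
{"api": "drive_tool", "payload": {
  "moves": [
    [[0,0,0],[-0.018,-0.031,0],0.05],
    [[0,0,0],[0,0,0.04],0.05],
    [[0,0,0],[0,0,0.04],0.05],
    [[0,0,0],[0,0,0],0.05]
  ],
  "grip_force": 25
}}

```text
time: 2.92
eef_pos: [0.4738, -0.2443, 0.1647]
tcp_rot: [0.119, 0.993, 0.002, -0.004]
contact_force: [-0.3, 0.7, -0.1]
opening: 0.579
finger_force: 0.0
```

```bash
python3 - <<'E'
from h import *
np.set_printoptions(precision=4,suppress=True)
c=cam('wrist','w2.png')
s=ctrl.get_state(); print(s['time'],s['eef_pos'],s['contact_force'])
print(tool_delta([.4753,-.2478,.118],1.335))
E
```

```text
2.975 [ 0.4752 -0.2455  0.1673] [ 0.5373 -0.6591  1.0173]
(array([-0.0007, -0.0023,  0.0493]), np.float64(-0.00203499565678511), np.float64(1.3329650043432149))
```

View pics/w2.png

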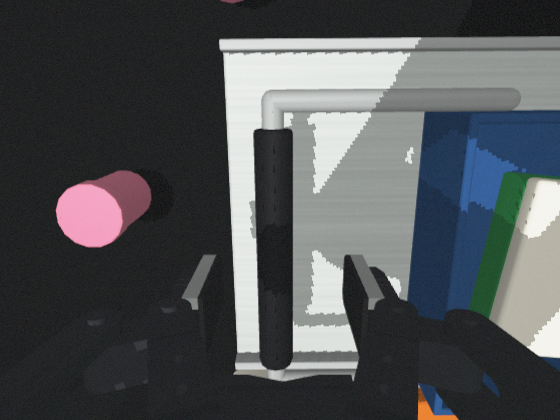

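The bar at column 273 sits between the open fingers (tips at about 205 and 352). The rear wall starts at column 412, so the descent path is clear.

Call:
{"api": "drive_tool", "payload": {
  "moves": [
    [[0,0,0],[0,-0.002,0.025],0.05],
    [[0,0,0],[0,0,0.024],0.05],
    [[0,0,0],[0,0,0],0.014],
    [[0,0,0],[0,0,0],0.014],
    [[0,0,0],[0,0,0],0.014]
  ],
  "grip_force": 25
}}

```text
time: 3.6
eef_pos: [0.4763, -0.2498, 0.1215]
tcp_rot: [0.119, 0.993, -0.001, 0.002]
contact_force: [-0.4, 0.9, 2.3]
opening: 0.2
finger_force: 25.0
```

Call:
{"api": "drive_tool", "payload": {
  "moves": [
    [[0,0,0],[0,0,0],0.014],
    [[0,0,0],[0,0,0],0.014]
  ],
  "grip_force": 25
}}

```text
time: 3.85
eef_pos: [0.4763, -0.2499, 0.1213]
tcp_rot: [0.12, 0.993, -0.001, 0.001]
contact_force: [0.1, 2.5, 6.4]
opening: 0.2
finger_force: 25.3
```

```bash
python3 - <<'E'
from h import *
np.set_printoptions(precision=4,suppress=True)
s=ctrl.get_state(); print(s)
E
```

```text
{'time': 3.85, 'qpos': array([-0.6721,  0.128 ,  2.0123,  0.0008,  0.9983, -2.0036]), 'dq': array([-0.0006,  0.0005, -0.0002,  0.0007,  0.001 ,  0.0002]), 'joint_efforts': array([ -1.3148, -27.4841, -23.3697,  -0.3531,  -0.3691,   0.1056]), 'eef_pos': array([ 0.4763, -0.2499,  0.1213]), 'tcp_rot': array([ 0.1196,  0.9928, -0.0005,  0.0015]), 'contact_force': array([0.0885, 2.5488, 6.3705]), 'wrist_torque': array([ 0.4401, -0.0343,  0.0926]), 'finger_force': 25.343608260154724, 'opening': 0.1996178122542747}
```

Call:
{"api": "drive_tool", "payload": {
  "moves": [
    [[0,0,0],[0,0.005,-0.002],0.014],
    [[0,0,0],[0,0.012,0],0.014],
    [[0,0,0],[0,0.012,0],0.014],
    [[0,0,0],[0,0.012,0],0.014],
    [[0,0,0],[0,0.008,0],0.014]
  ]
}}

```text
time: 4.47
eef_pos: [0.4875, -0.2012, 0.1217]
tcp_rot: [0.119, 0.993, -0.0, 0.001]
contact_force: [2.7, -3.9, 1.0]
opening: 0.204
finger_force: 24.8
```

Call:
{"api": "drive_tool", "payload": {
  "moves": [
    [[0,0,0],[0,0.004,0],0.014],
    [[0,0,0],[0,0.004,0],0.014],
    [[0,0,0],[0,0.004,0],0.014],
    [[0,0,0],[0,0,0],0.014]
  ]
}}

```text
time: 4.97
eef_pos: [0.4902, -0.1898, 0.1216]
tcp_rot: [0.12, 0.993, 0.0, 0.001]
contact_force: [4.8, -0.8, 0.6]
opening: 0.198
finger_force: 24.9
```

Call:
{"api": "drive_tool", "payload": {
  "moves": [
    [[0,0,0],[0.001,0.006,0],0.014],
    [[0,0,0],[0,0.006,0],0.014],
    [[0,0,0],[0,0.006,0],0.014],
    [[0,0,0],[0,0,0],0.014]
  ]
}}

```text
time: 5.48
eef_pos: [0.4934, -0.1758, 0.1222]
tcp_rot: [0.119, 0.993, -0.004, 0.001]
contact_force: [2.8, -11.9, -1.2]
opening: 0.202
finger_force: 25.0
```

Call:
{"api": "drive_tool", "payload": {
  "moves": [
    [[0,0,0],[0,0.004,0],0.014],
    [[0,0,0],[0,0.004,0],0.014],
    [[0,0,0],[0,0.004,0],0.014],
    [[0,0,0],[0,0,0],0.014]
  ]
}}

```text
time: 5.98
eef_pos: [0.4941, -0.1749, 0.1247]
tcp_rot: [0.116, 0.993, -0.016, -0.001]
contact_force: [-12.8, -43.7, 3.3]
opening: 0.201
finger_force: 27.4
```

Call:
{"api": "drive_tool", "payload": {
  "moves": [
    [[0,0,0],[0,-0.008,0],0.014],
    [[0,0,0],[0,0,0],0.014]
  ],
  "grip_force": 35
}}

```text
time: 6.22
eef_pos: [0.4936, -0.1756, 0.1227]
tcp_rot: [0.119, 0.993, -0.007, 0.001]
contact_force: [-1.9, -21.4, -0.1]
opening: 0.198
finger_force: 34.8
```

```bash
python3 - <<'E'
from h import *
np.set_printoptions(precision=4,suppress=True)
c=cam('side','s1.png');cv2.imwrite('pics/s1c.png',cv2.resize(cv2.imread('pics/s1.png')[80:280,180:440],None,fx=3,fy=3))
s=ctrl.get_state(); print(s['time'],s['eef_pos'],s['contact_force'],Rn.from_quat(s['tcp_rot']).as_matrix())
R=np.hypot(.235,.03);p0=np.arctan2(.03,.235);th=np.linspace(0,1.12,15)
P=np.c_[-R*np.cos(p0+th),R*np.sin(p0+th)];print(np.c_[th[1:],np.diff(P,axis=0),(P-P[0])[1:]])
E
```

```text
6.275 [ 0.4936 -0.1756  0.1227] [ -1.4116 -22.1237  -0.3401] [[-0.9719  0.2352 -0.0002]
 [ 0.2352  0.9718 -0.0151]
 [-0.0033 -0.0147 -0.9999]]
[[0.08   0.0031 0.0187 0.0031 0.0187]
 [0.16   0.0046 0.0184 0.0078 0.0371]
 [0.24   0.0061 0.0179 0.0139 0.055 ]
 [0.32   0.0075 0.0174 0.0214 0.0724]
 [0.4    0.0089 0.0167 0.0302 0.0891]
 [0.48   0.0102 0.016  0.0404 0.1051]
 [0.56   0.0114 0.0151 0.0518 0.1202]
 [0.64   0.0126 0.0142 0.0644 0.1344]
 [0.72   0.0137 0.0131 0.0781 0.1475]
 [0.8    0.0147 0.012  0.0928 0.1595]
 [0.88   0.0156 0.0108 0.1084 0.1702]
 [0.96   0.0164 0.0095 0.1248 0.1797]
 [1.04   0.0171 0.0081 0.1419 0.1879]
 [1.12   0.0177 0.0067 0.1596 0.1946]]
```

View pics/s1c.png

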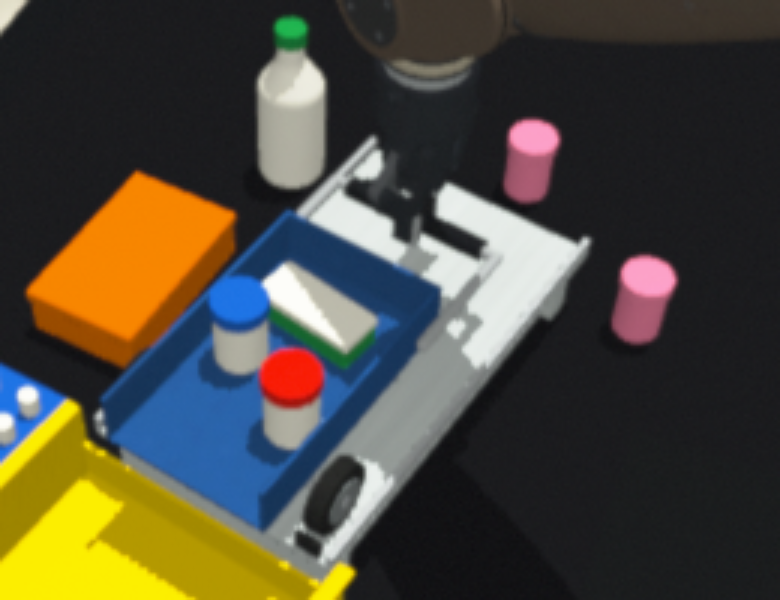

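The near wheel, at crop (335,490), is against its rubber stop at (308,543). All three contents still stand in the tray. Next is the lift along the arc.

Call:
{"api": "drive_tool", "payload": {
  "moves": [
    [[0,0,0],[0,-0.001,-0.018],0.014],
    [[0,0,0],[0,0.004,-0.018],0.014],
    [[0,0,0],[0,0.006,-0.018],0.014],
    [[0,0,0],[0,0.007,-0.018],0.014]
  ]
}}

```text
time: 6.78
eef_pos: [0.4979, -0.1561, 0.1945]
tcp_rot: [0.119, 0.993, -0.004, 0.001]
contact_force: [3.3, -9.5, -0.3]
opening: 0.199
finger_force: 34.2
```

```bash
cat > st.py <<'E'
from h import *
np.set_printoptions(precision=4,suppress=True)
s=ctrl.get_state(); Rm=Rn.from_quat(s['tcp_rot']).as_matrix()
u=np.array([np.cos(1.338),np.sin(1.338),0]); d=s['eef_pos']-np.array([.4936,-.1756,.1207]); x=d@u; z=d[2]
R=np.hypot(.235,.03);p0=np.arctan2(.03,.235)
xa=-.235+x; za=.03+z
f=s['contact_force']
print('t',s['time'],'fwd',x,'up',z,'theta',np.arctan2(za,-xa)-p0,'radius err',np.hypot(xa,za)-R,'side',d@[-u[1],u[0],0],'F fwd/up',f@u,f[2],f,'toolz',Rm[:,2],'q',s['qpos'],'op',s['opening'])
E
python3 st.py
```

```text
t 6.775 fwd 0.019972365655203692 up 0.0738132156460353 theta 0.3228123622965728 radius err 0.0018690317640809029 side 0.00027654547938462396 F fwd/up -8.520031947347787 -0.3474439933395139 [ 3.2632 -9.5299 -0.3474] toolz [ 0.001 -0.008 -1.   ] q [-0.4954 -0.0024  2.0014 -0.0073  1.1378 -1.824 ] op 0.19853390199185328
```

Call:
{"api": "drive_tool", "payload": {
  "moves": [
    [[0,0,0],[0,0.008,-0.017],0.014],
    [[0,0,0],[0,0.01,-0.016],0.014],
    [[0,0,0],[0,0.011,-0.015],0.014],
    [[0,0,0],[0,0.012,-0.014],0.014],
    [[0,0,0],[0,0.013,-0.013],0.014]
  ]
}}

```text
time: 7.4
eef_pos: [0.5103, -0.1042, 0.2709]
tcp_rot: [0.119, 0.993, -0.006, 0.0]
contact_force: [0.3, -10.4, 7.0]
opening: 0.197
finger_force: 34.2
```

```bash
python3 st.py
```

```text
t 7.4 fwd 0.07330999004196309 up 0.15023250089989607 theta 0.7126024026008002 radius err 0.005223829785185902 side 0.00018453401236537872 F fwd/up -10.054541546345744 6.994370097722557 [  0.3063 -10.4059   6.9944] toolz [-0.0005 -0.0111 -0.9999] q [-0.3917 -0.0761  1.9283 -0.0108  1.2856 -1.7199] op 0.1966716883013002
```

Call:
{"api": "drive_tool", "payload": {
  "moves": [
    [[0,0,0],[0,0.014,-0.013],0.014],
    [[0,0,0],[0,0.015,-0.011],0.014],
    [[0,0,0],[0,0.016,-0.01],0.014],
    [[0,0,0],[0,0.017,-0.008],0.014],
    [[0,0,0],[0,0.017,-0.007],0.014]
  ]
}}

```text
time: 8.02
eef_pos: [0.5289, -0.0254, 0.3198]
tcp_rot: [0.12, 0.993, -0.003, -0.0]
contact_force: [-0.1, -5.7, 7.7]
opening: 0.194
finger_force: 36.3
```

```bash
python3 st.py; python3 -c "
from h import *
cam('scene','s2.png')"
```

```text
t 8.025 fwd 0.15425700125460545 up 0.19908315846075889 theta 1.1049575102391176 radius err 0.00598896565496243 side 0.00030643549100090403 F fwd/up -5.560359347230667 7.720990046600376 [-0.1356 -5.6824  7.721 ] toolz [-0.0008 -0.006  -1.    ] q [-0.2371 -0.0861  1.8491 -0.0061  1.378  -1.5666] op 0.1941256789787427
```

View pics/s2.png

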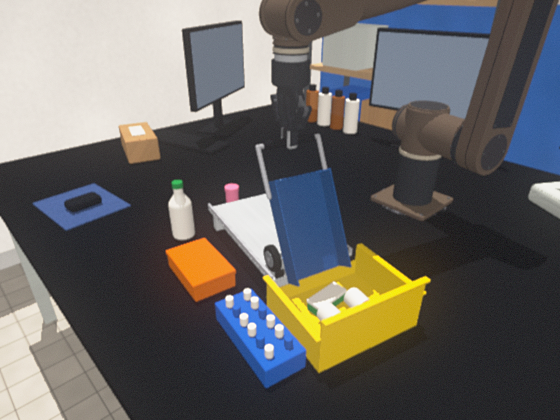

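The tray is tipped and empty. The slide box (325,295) and both pots (328,312 and 355,298) lie in the bin. Next is lowering along the reverse arc, pressing slightly towards the stops.

Call:
{"api": "drive_tool", "payload": {
  "moves": [
    [[0,0,0],[0,0,0],0.014],
    [[0,0,0],[0,0,0],0.014],
    [[0,0,0],[0,-0.017,0.007],0.014],
    [[0,0,0],[0,-0.017,0.008],0.014],
    [[0,0,0],[0,-0.016,0.01],0.014]
  ]
}}

```text
time: 8.7
eef_pos: [0.5175, -0.0732, 0.2935]
tcp_rot: [0.12, 0.993, -0.0, 0.001]
contact_force: [4.1, -1.5, 3.3]
opening: 0.191
finger_force: 37.5
```

Call:
{"api": "drive_tool", "payload": {
  "moves": [
    [[0,0,0],[0,-0.015,0.011],0.014],
    [[0,0,0],[0,-0.014,0.013],0.014],
    [[0,0,0],[0,-0.013,0.013],0.014],
    [[0,0,0],[0,0,0],0.014]
  ]
}}

```text
time: 9.2
eef_pos: [0.5076, -0.1153, 0.255]
tcp_rot: [0.12, 0.993, -0.001, 0.001]
contact_force: [3.1, -5.1, 3.6]
opening: 0.193
finger_force: 39.5
```

```bash
python3 st.py
```

```text
t 9.2 fwd 0.06185986939328192 up 0.13428438177123322 theta 0.6321862712549842 radius err 0.0017701648511656842 side 0.00032588504073366155 F fwd/up -4.194627553205391 3.5901441308969044 [ 3.1279 -5.0525  3.5901] toolz [ 0.001  -0.0027 -1.    ] q [-0.4176 -0.0641  1.9465 -0.0022  1.2572 -1.7465] op 0.1926182139423363
```

Call:
{"api": "drive_tool", "payload": {
  "moves": [
    [[0,0,0],[0,-0.012,0.014],0.014],
    [[0,0,0],[0,-0.011,0.015],0.014],
    [[0,0,0],[0,-0.01,0.016],0.014],
    [[0,0,0],[0,-0.008,0.017],0.014],
    [[0,0,0],[0,-0.007,0.017],0.014]
  ]
}}

```text
time: 9.82
eef_pos: [0.4966, -0.1618, 0.1761]
tcp_rot: [0.12, 0.993, -0.002, 0.001]
contact_force: [5.2, -6.6, 1.3]
opening: 0.192
finger_force: 42.6
```

```bash
python3 st.py
```

```text
t 9.825 fwd 0.014071052619312905 up 0.05543797901845357 theta 0.24203447720762744 radius err -3.324731982201623e-05 side 0.0002870178749101547 F fwd/up -5.2212660499752355 1.3006681871815076 [ 5.2154 -6.6025  1.3007] toolz [ 0.0025 -0.0034 -1.    ] q [-0.5087  0.0202  2.0149 -0.0019  1.1027 -1.8386] op 0.1916906922313259
```

Call:
{"api": "drive_tool", "payload": {
  "moves": [
    [[0,0,0],[0,-0.005,0.014],0.014],
    [[0,0,0],[0,-0.004,0.012],0.014],
    [[0,0,0],[0,-0.002,0.01],0.014],
    [[0,0,0],[0,-0.001,0.007],0.014],
    [[0,0,0],[0,0,0.003],0.014]
  ]
}}

```text
time: 10.45
eef_pos: [0.4937, -0.174, 0.1302]
tcp_rot: [0.119, 0.993, -0.002, 0.001]
contact_force: [3.6, -9.5, 1.4]
opening: 0.196
finger_force: 44.3
```

```bash
python3 st.py
```

```text
t 10.45 fwd 0.0015698710186784494 up 0.009491139628700324 theta 0.040617919873539826 radius err -0.00016008465795122606 side 0.00021965344755380084 F fwd/up -8.448895266823012 1.3693839747046332 [ 3.6463 -9.5476  1.3694] toolz [ 0.0022 -0.0051 -1.    ] q [-0.5313  0.0839  2.042  -0.0039  1.0112 -1.8607] op 0.19634231852385386
```

Call:
{"api": "drive_tool", "payload": {
  "moves": [
    [[0,0,0],[0,0,0.003],0.014],
    [[0,0,0],[0,0,0.003],0.014],
    [[0,0,0],[0,0,0.002],0.014],
    [[0,0,0],[0,0,0.002],0.014],
    [[0,0,0],[0,0,0],0.014]
  ]
}}

```text
time: 11.08
eef_pos: [0.4935, -0.1754, 0.1207]
tcp_rot: [0.119, 0.993, -0.004, 0.001]
contact_force: [1.4, -13.9, 0.9]
opening: 0.195
finger_force: 44.7
```

```bash
python3 st.py
```

```text
t 11.075 fwd 0.00011907911719464729 up -1.8978930390115e-05 theta -1.5824088201832343e-05 radius err -0.00012052381217469987 side 0.00015932661594600202 F fwd/up -13.186074827889364 0.8913843498950003 [  1.3928 -13.8818   0.8914] toolz [ 0.0017 -0.0083 -1.    ] q [-0.5326  0.098   2.0469 -0.0076  0.9911 -1.8606] op 0.19549493006923885
```

Call:
{"api": "drive_tool", "payload": {
  "moves": [
    [[0,0,0],[0,0,0.002],0.014],
    [[0,0,0],[0,0,0.002],0.014],
    [[0,0,0],[0,0,0],0.014]
  ]
}}

```text
time: 11.45
eef_pos: [0.4935, -0.1758, 0.1174]
tcp_rot: [0.119, 0.993, -0.004, 0.001]
contact_force: [0.6, -14.3, 3.2]
opening: 0.194
finger_force: 44.9
```

```bash
python3 st.py
```

```text
t 11.45 fwd -0.00026042527533035303 up -0.003347232781688192 theta -0.014163292370490549 radius err -0.00014179057508489912 side 7.699196857396129e-05 F fwd/up -13.74628050803444 3.231485217497185 [  0.5851 -14.2661   3.2315] toolz [ 0.0013 -0.0089 -1.    ] q [-0.533   0.1034  2.0481 -0.0084  0.9845 -1.8606] op 0.1936709218002612
```

Call:
{"api": "drive_tool", "payload": {
  "moves": [
    [[0,0,0],[0,0,0.002],0.014],
    [[0,0,0],[0,0,0.001],0.014],
    [[0,0,0],[0,0,0],0.014]
  ]
}}

```text
time: 11.82
eef_pos: [0.4937, -0.176, 0.1166]
tcp_rot: [0.119, 0.993, -0.005, 0.001]
contact_force: [-4.0, -11.8, 13.6]
opening: 0.189
finger_force: 46.1
```

```bash
python3 st.py; python3 - <<'E'
from h import *
cam('side','s3.png');cv2.imwrite('pics/s3c.png',cv2.resize(cv2.imread('pics/s3.png')[100:350,140:400],None,fx=2.4,fy=2.4,interpolation=cv2.INTER_CUBIC))
E
```

```text
t 11.825 fwd -0.0003714665146590658 up -0.00410268396154162 theta -0.01738616722598213 radius err -0.000115266799818603 side -0.00022294491884540692 F fwd/up -12.40496697358949 13.595744568247856 [ -4.0268 -11.7941  13.5957] toolz [ 0.0007 -0.0093 -1.    ] q [-0.5327  0.1054  2.0475 -0.0092  0.9834 -1.8604] op 0.18910107459906988
```

View pics/s3c.png

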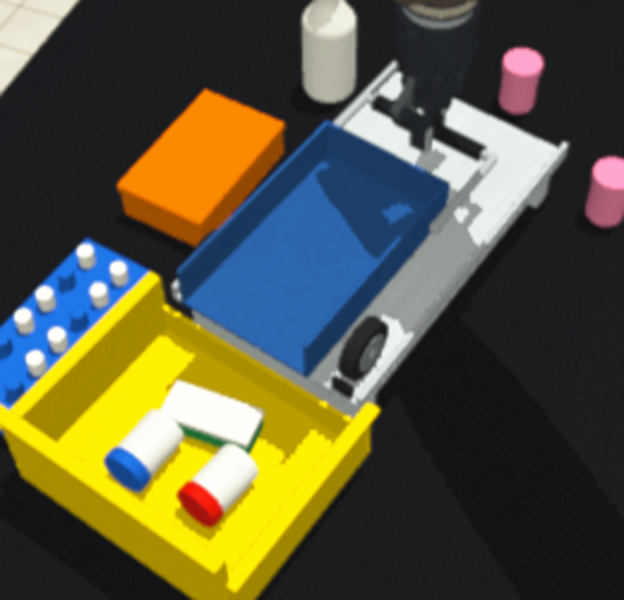

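Both pots and the slide box lie in the bin, at crop (143,450), (218,485) and (213,415). The tray is empty and level and the wheel is at its stop. The 13 N upward reaction shows it resting on its legs, so I'll release and withdraw.

Call:
{"api": "drive_tool", "payload": {
  "moves": [
    [[0,0,0],[0,-0.001,-0.002],0.014],
    [[0,0,0],[0,-0.001,-0.001],0.014],
    [[0,0,0],[0,0,0],0.03],
    [[0,0,0],[0,0,0],0.05],
    [[0,0,0],[0,0,0],0.05]
  ],
  "grip_force": 20
}}

```text
time: 12.5
eef_pos: [0.4915, -0.1724, 0.115]
tcp_rot: [0.12, 0.993, 0.001, -0.002]
contact_force: [0.5, 0.1, -0.4]
opening: 0.585
finger_force: 0.0
```

```bash
python3 st.py
```

```text
t 12.5 fwd 0.002596963952058988 up -0.005717556384788977 theta -0.02286634175221755 radius err -0.003238996447775866 side 0.002756913246686326 F fwd/up 0.22274104800726865 -0.4120888602047598 [ 0.5457  0.0995 -0.4121] toolz [-0.0032  0.0021 -1.    ] q [-0.5324  0.1045  2.052   0.0003  0.989  -1.8638] op 0.5846547916311013
```

Released with no contact force; next the arm goes straight up.

Call:
{"api": "drive_tool", "payload": {
  "moves": [
    [[0,0,0],[0,0,-0.02],0.05],
    [[0,0,0],[0,0,-0.04],0.05],
    [[0,0,0],[0,0,-0.05],0.05],
    [[0,0,0],[0,0,-0.05],0.05],
    [[0,0,0],[0,0,0],0.05]
  ]
}}

```text
time: 13.12
eef_pos: [0.4945, -0.1741, 0.2815]
tcp_rot: [0.119, 0.993, -0.002, 0.004]
contact_force: [0.2, -0.5, -0.6]
opening: 0.588
finger_force: 0.0
```

```bash
python3 st.py; python3 - <<'E'
from h import *
cam('side','s4.png');cv2.imwrite('pics/s4c.png',cv2.resize(cv2.imread('pics/s4.png')[100:350,140:400],None,fx=2.4,fy=2.4,interpolation=cv2.INTER_CUBIC))
a=cv2.imread('pics/s3.png')[150:350,140:320].astype(int);b=cv2.imread('pics/s4.png')[150:350,140:320].astype(int);print('changed px',(abs(a-b).max(2)>60).sum())
E
```

```text
t 13.125 fwd 0.0016684951506884301 up 0.1608194095626089 theta 0.5585302895393474 radius err 0.06451553547937153 side -0.000569824938551261 F fwd/up -0.4277768531891442 -0.5757391382381916 [ 0.2426 -0.4971 -0.5757] toolz [ 0.0078 -0.0044 -1.    ] q [-0.5322 -0.0796  1.9123  0.0002  1.3001 -1.8638] op 0.5882684177170164
changed px 974
```

View pics/s4c.png

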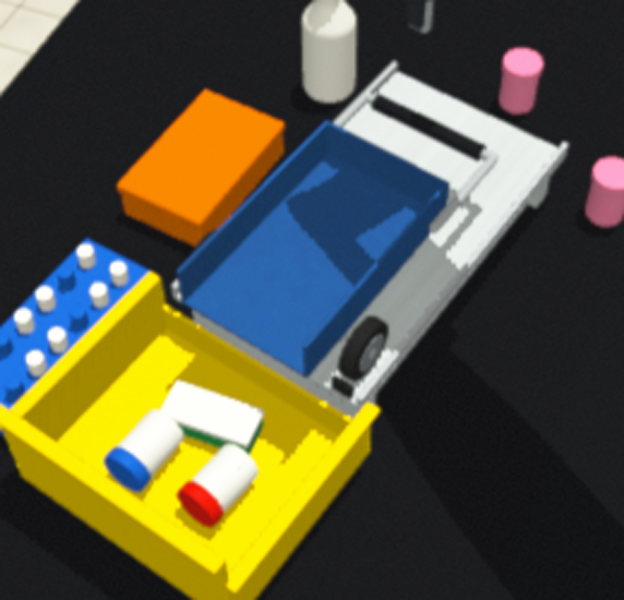

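The cart stands level at the stops, with the wheel at crop (365,345) as before and the handle free. Only shadows changed between the two pictures, so I'm handing the job in.

```bash
python3 -c "
from plant import ctrl
print(ctrl.sign_off())"
```

```text
the job is handed in; nothing more can be done
None
```

The job is handed in at about 13 s: the cart stands level at the stops, both pots and the slide box are in the bin untouched, and the arm is clear; the bottle, rack and case were left alone.

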